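# Put the press tooling away by kind

## Task

The tooling from the last press job lies mixed on the bench; put every part back where its kind belongs. Stand the two punches upright in the wooden punch block, one in each bore; lay the brass bush in the smaller and the steel collar in the larger recess of the aluminium collar tray; and put the bolt in the steel bin with the nuts. Set the tooling down gently, do not drop it.

Things in the scene. Friction and masses are not known exactly. Their poses are not given: they have to be found in the camera images.
- tall_punch: The taller of two plain steel punches, 54 mm high: round flange 22 mm across and 17 mm high at the foot, above it a shank 14 mm across. Origin: centre of the underside; z up along the shank. 50 g. Starts loose and upright on the bench beside the three holders, among the other loose parts (their places are swapped from start to start); also about are a hex key and tweezers, under 10 mm high.
- short_punch: The shorter steel punch, 40 mm high: round flange 20 mm across and 16 mm high at the foot, above it a shank 10 mm across. Origin: centre of the underside; z up along the shank. 35 g. Starts loose and upright on the bench beside the three holders, among the other loose parts (their places are swapped from start to start); also about are a hex key and tweezers, under 10 mm high.
- brass_bush: Brass guide bush, a ring 28 mm across and 22 mm high (do not rely on its bore). Origin: centre of the underside; z up. 60 g. Starts loose and upright on the bench beside the three holders, among the other loose parts (their places are swapped from start to start); also about are a hex key and tweezers, under 10 mm high.
- steel_collar: Bright steel collar, a ring 36 mm across and 16 mm high (do not rely on its bore). Origin: centre of the underside; z up. 75 g. Starts loose and upright on the bench beside the three holders, among the other loose parts (their places are swapped from start to start); also about are a hex key and tweezers, under 10 mm high.
- bolt: M10 steel bolt standing on its hexagon head, 51 mm high: head 20 mm across and 7 mm high at the foot, above it a threaded shank 10 mm across. Origin: centre of the underside of the head; z up along the shank. 30 g. Starts loose and upright on the bench beside the three holders, among the other loose parts (their places are swapped from start to start); also about are a hex key and tweezers, under 10 mm high.
- punch_block: Beech punch block fixed to the bench, 58 mm (x) by 108 mm (y), 22 mm high, with two equal round flat-bottomed bores 32 mm wide and 14 mm deep, centred at y = -25 mm and y = +25 mm on its x = 0 line; bore floors 8 mm above the bench. Either punch may stand in either bore. Origin: centre of the underside; z up; yaw within 0.25 rad of the world's. The three holders stand side by side, at least 100 mm from centre to centre, and change places from start to start.
- collar_tray: Grey aluminium collar tray fixed to the bench, 68 mm (x) by 108 mm (y), 12 mm high, with two round recesses 5 mm deep on its x = 0 line: the smaller, 38 mm wide, centred at y = -27 mm; the larger, 46 mm wide, centred at y = +23 mm. Both start empty, with a thin dark liner. Recess floors 7 mm above the bench. Origin: centre of the underside; z up; yaw within 0.25 rad of the world's.
- fastener_bin: Open grey-painted sheet-steel bin fixed to the bench, 76 mm (x) by 100 mm (y) outside, 26 mm high, rim rolled to 28 mm, walls and floor 2.5 mm thick. Three nuts (10 mm high) and a lying bolt (20 mm high), fixed, lie in its part with y > -5 mm; the rest is empty. Origin: centre of the underside; z up; yaw within 0.25 rad of the world's.

How it is judged (in metres and radians):
At the end, for the whole second after the job is handed in: One punch on the floor of each block bore; brass bush on the floor of the tray's smaller recess, steel collar of the larger: each within 8 mm of centre in x and y, 2.5 mm of the floor, tilt under 0.12 rad. Bolt inside the bin's walls, origin under 30 mm. All at rest (0.02 m/s) ((((x of tall_punch in the frame of punch_block between -0.008 and 0.008 m and y of tall_punch in the frame of punch_block between -0.033 and -0.017 m and z of tall_punch in the frame of punch_block between 0.005 and 0.0105 m and angle between tall_punch's own z axis and vertical below 0.12 rad) and (x of short_punch in the frame of punch_block between -0.008 and 0.008 m and y of short_punch in the frame of punch_block between 0.017 and 0.033 m and z of short_punch in the frame of punch_block between 0.005 and 0.0105 m and angle between short_punch's own z axis and vertical below 0.12 rad)) or ((x of tall_punch in the frame of punch_block between -0.008 and 0.008 m and y of tall_punch in the frame of punch_block between 0.017 and 0.033 m and z of tall_punch in the frame of punch_block between 0.005 and 0.0105 m and angle between tall_punch's own z axis and vertical below 0.12 rad) and (x of short_punch in the frame of punch_block between -0.008 and 0.008 m and y of short_punch in the frame of punch_block between -0.033 and -0.017 m and z of short_punch in the frame of punch_block between 0.005 and 0.0105 m and angle between short_punch's own z axis and vertical below 0.12 rad))) and x of brass_bush in the frame of collar_tray between -0.008 and 0.008 m and y of brass_bush in the frame of collar_tray between -0.035 and -0.019 m and z of brass_bush in the frame of collar_tray between 0.004 and 0.0095 m and angle between each of brass_bush, steel_collar's own z axis and vertical below 0.12 rad and x of steel_collar in the frame of collar_tray between -0.008 and 0.008 m and y of steel_collar in the frame of collar_tray between 0.015 and 0.031 m and z of steel_collar in the frame of collar_tray between 0.004 and 0.0095 m and x of bolt in the frame of fastener_bin between -0.0355 and 0.0355 m and y of bolt in the frame of fastener_bin between -0.0475 and 0.0475 m and z of bolt in the frame of fastener_bin between 0 and 0.03 m and linear speed of each of tall_punch, short_punch, brass_bush, steel_collar, bolt below 0.02 m/s); the robot touches nothing.
It fails at once if a punch, the bush or a collar is dropped (moves faster than 0.9 m/s, as after a fall of 40 mm, while no finger touches it) ((linear speed of tall_punch above 0.9 m/s and contact force between the fingers and tall_punch below 0.01 N) or (linear speed of short_punch above 0.9 m/s and contact force between the fingers and short_punch below 0.01 N) or (linear speed of brass_bush above 0.9 m/s and contact force between the fingers and brass_bush below 0.01 N) or (linear speed of steel_collar above 0.9 m/s and contact force between the fingers and steel_collar below 0.01 N)).
It also fails if it takes over 99 s, if anything falls off the work surface, if the arm or the gripper's body presses on something with over 40 N, if the wrist force passes 120 N, or if a joint passes its speed limit or range.

## Robot

A 6-joint arm with a two-finger parallel gripper is mounted at the origin on a cart in front of the work surface, level with it; the furniture and walls round the work are solid. World frame = base frame: x ahead of the robot, y to its left, z up, the work surface at z = 0. Lengths are in mm, angles in rad, forces in N, time in s.
With the tool pointing down it reaches from about 350 to 975 mm from the base axis. Payload 7.1 kg.
Tool frame: the origin (TCP) lies midway between the tips of the shut fingers; the grasp point (between the pads) lies 19 mm behind it; z points along the fingers, x is the direction in which the jaws open and shut, and the axes are right-handed (so a half turn about z gives the same grasp; the last joint's range is limited). The gripper opens to 88 mm and grips with 3 to 60 N. Pads are 20 mm wide; open, the fingers measure 115 mm over their backs; the gripper's body (75 mm by 178 mm) begins 61 mm behind the grasp point.
Start: joints at [-1.259, 0.423, 1.63, -0, 1.089, -0.019], TCP at [203.017, -591.091, 222.675] pointing down, gripper open.
Joint ranges: [-3, 3], [-0.9, 2.11], [0.09, 2.58], [-1.31, 4.45], [0.11, 2.69], [-2.54, 2.54]. Speed limits (rad/s): [2.39, 2.39, 3.01, 3.14, 3.14, 3.14].

## Interface

Orientations are given as a rotation vector (axis times angle).
In Python, from workcell import telemetry, imaging, ticket gives the robot as it stands.
- The arm moves only by the tool jog_arm, never from a script. Its arguments are lists of equal length, an entry for each row: "travel": the shift along the world's x, y, z in units of 400 mm (1.0 is 400 mm), a list of three; "dr": the turn, a rotation vector about the world's x, y, z in units of 90 degrees (1.0 is 90 degrees), a list of three. In form: {"travel": [[tx, ty, tz], ...], "dr": [[wx, wy, wz], ...]}. A call has exactly 10 rows; each row is the pose to reach, as a shift and turn from the pose measured when the call began; what a row does not reach only later rows make up. A row lasts 1/10 s, in which the tool goes at most 50 mm and 8.59 degrees, less where a joint would pass 70% of its speed; a pose out of reach is approached as far as the arm can. A call with a number of a shift or a turn outside -1 to 1 is refused whole. A call with a gripper value outside its range is refused whole. "hand" is the opening, from -1 (shut) to 1 (fully open), set as the call begins (left out, the last holds). The fingers move at their own pace and stop on an object; the grip force is fixed at half the most. Time passes only in rows, so rows that repeat a pose let the fingers close, or fill a call up. It gives the time, the measured TCP pose, the force and the opening at its end, in the units of the state.
- telemetry.get_obs(): the state, without advancing time (a new reading comes with each control period).
- imaging.get_image(name): name is "scene" or "top" or "wrist"; returns a dict with "pixels" (480x640x3 uint8, red, green, blue), "range_z" (480x640 float32, mm along the optical axis (not along the pixel's ray), 0 where there is no reading), "fx", "fy", "cx", "cy" (pixels), "extrinsics" (4x4, takes a point from world to camera coordinates). Camera axes: x right, y down, z forward; pixel columns grow to the right and rows downward; lengths in mm; the calibration is good to about 2 mm. A picture is of the moment at which its call begins.
- ticket.close_job(): hands the job in, once; it reports no verdict.
The state is a dict: "t": time; "qpos": joint angles; "qvel": joint speeds; "joint_torque": joint torques, N m; "ee_pos": TCP position; "orientation": TCP orientation; "ft_force": force on the tool from outside, world axes, zero at the start; "moment": the same for the moment, N m; "width": finger opening in mm.
Only numpy, scipy, OpenCV 4.12 (cv2) and the standard library are available. Lean on these libraries where they do the work, as an engineer would, in place of code of your own. Each camera call takes 0.05 s, during which the arm holds its last target. There are 200 camera calls.

## Working session

There is one attempt and no reset: what is moved stays moved. The work goes in short steps, Python scripts to look and compute and a tool call to move; the robot and the scene stay as the last step left them, time stands still between calls to the robot, and variables do not carry over. Pictures are saved under pics/ and viewed, about 12 in all and at most 16, crops included, and the job is handed in when it is done.

Besides the shell and the picture viewer there is one more tool, called after "Call:" as name(argument=value, ...), one argument or row to a line, values as JSON. jog_arm: Moves the arm, as the interface text tells. Its arguments: {"type":"object","properties":{"travel":{"type":"array"},"dr":{"type":"array"},"hand":{"type":"number"}},"required":["travel","dr"]}

```bash
mkdir -p pics; cat > h.py <<'E'
import numpy as np, cv2
from workcell import telemetry, imaging, ticket
def grab(n,save=None):
    d=imaging.get_image(n)
    if save: cv2.imwrite('pics/'+save,d['pixels'][:,:,::-1]); np.savez('pics/'+save+'.npz',**d)
    return d
def world(d):
    z=d['range_z'].astype(float); v,u=np.mgrid[0:480,0:640]
    P=np.stack([(u-d['cx'])/d['fx']*z,(v-d['cy'])/d['fy']*z,z,np.ones_like(z)],-1)
    W=P@np.linalg.inv(d['extrinsics']).T
    W=W[...,:3]; W[z==0]=np.nan
    return W
E
python3 - <<'E'
from h import *
for n in('top','scene'):
    d=grab(n,n+'0.png'); W=world(d); print(n,d['fx'],d['extrinsics'].round(3).tolist(), W[240,320])
print(telemetry.get_obs())
E
```

```text
top 433.4919146588459 [[0.025, -0.999, 0.021, -300.215], [-0.999, -0.025, -0.024, 503.672], [0.024, -0.02, -1.0, 873.617], [0.0, 0.0, 0.0, 1.0]] [ 512.83433205 -283.52489639   -1.01797687]
scene 609.991450007878 [[0.825, -0.565, -0.017, -602.56], [-0.337, -0.469, -0.816, 83.695], [0.453, 0.679, -0.578, 851.199], [0.0, 0.0, 0.0, 1.0]] [ 553.0477784  -250.05305989   21.61310672]
{'t': 0.1, 'qpos': array([-1.25895944e+00,  4.23785292e-01,  1.63060025e+00, -1.06333523e-06,
        1.08859452e+00, -1.89904030e-02]), 'qvel': array([-0.00035987, -0.00060351, -0.00354573,  0.00159298,  0.00034468,
       -0.00116868]), 'joint_torque': array([-1.31409077e-03, -5.45616603e+01, -2.74325985e+01,  6.44627027e-02,
        1.88908051e-02, -4.70894884e-05]), 'ee_pos': array([ 202.89266555, -590.62375914,  221.97163379]), 'orientation': array([-2.55623009e+00,  1.82485499e+00,  1.74979445e-03]), 'ft_force': array([0.54162645, 0.17492412, 0.51494096]), 'moment': array([-0.01092567, -0.01752919,  0.00542764]), 'width': 87.75541106248082}
```

View pics/top0.png

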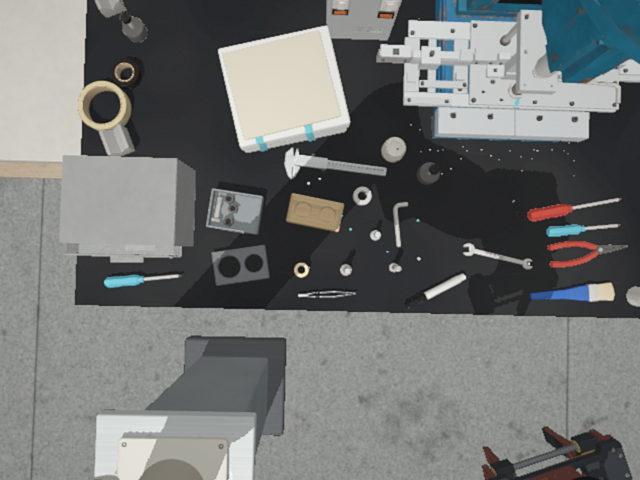

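```bash
python3 - <<'E'
from h import *
f=np.load('pics/top0.png.npz'); d={k:f[k] for k in f}
W=world(d); im=d['pixels'][:,:,::-1]
c=im[175:305,195:425]; cv2.imwrite('pics/c0.png',cv2.resize(c,None,fx=3.4,fy=3.4,interpolation=cv2.INTER_CUBIC))
# blobs above bench
roi=np.zeros((480,640),bool); roi[175:303,198:445]=1
m=((W[...,2]>5)&roi).astype(np.uint8)
n,l,s,_=cv2.connectedComponentsWithStats(m)
for i in range(1,n):
    if s[i,4]<15: continue
    P=W[l==i]; h=P[:,2].max(); q=P[P[:,2]>h-4]
    r=cv2.minAreaRect(P[:,:2].astype(np.float32))
    print(s[i],'h',h.round(1),'top',q[:,:2].mean(0).round(1),len(q),'rect',np.round(r[0],1),np.round(r[1],1),round(r[2],1))
E
```

```text
[418 175  22   9 151] h 28.2 top [ 643.2 -500.5] 82 rect [ 642.3 -500.4] [39.6 16.1] 88.4
[354 187  18  18 195] h 20.4 top [ 606.4 -367. ] 118 rect [ 605.3 -367.3] [35.2 34.6] 86.7
[207 188  57  46 990] h 32.2 top [ 566.5 -109.5] 194 rect [ 565.7 -111. ] [102.   78.5] 82.6
[ 287  193   57   39 1557] h 28.2 top [ 570.5 -271.8] 251 rect [ 568.8 -273.6] [110.9  58.3] 80.1
[394 202  14  44 202] h 13.5 top [ 553.8 -442.4] 49 rect [ 552.1 -441.3] [25.2 90.6] 81.1
[371 230  10  10  78] h 43.1 top [ 526.7 -396.1] 22 rect [ 526.5 -395.9] [18.4 18.7] 2.7
[ 212  245   58   40 1799] h 18.1 top [ 461.1 -129.9] 207 rect [ 459.1 -124. ] [ 68.  108.3] 9.7
[295 263  14  14 109] h 26.6 top [ 454.3 -247.1] 55 rect [ 452.3 -247.6] [26.2 26.1] 1.4
[341 263  11  12  95] h 58.6 top [ 454.5 -337.7] 14 rect [ 455.3 -337.2] [21.1 20.1] 46.5
[390 263  12   9  78] h 54.4 top [ 460.8 -437.2] 22 rect [ 461.  -437.8] [21.8 16.2] 73.2
[407 282  38  21 274] h 19.6 top [ 408.8 -507.7] 117 rect [ 405.2 -504.4] [18.9 86.2] 28.4
[299 293  13   3  24] h 12.5 top [ 401.5 -255.6] 14 rect [ 401.7 -255.7] [ 3.7 24.6] 7.1
[311 295  26   2  26] h 13.3 top [ 399.1 -290.5] 13 rect [ 399.  -293.4] [ 1.8 51. ] 3.2
```

View pics/c0.png

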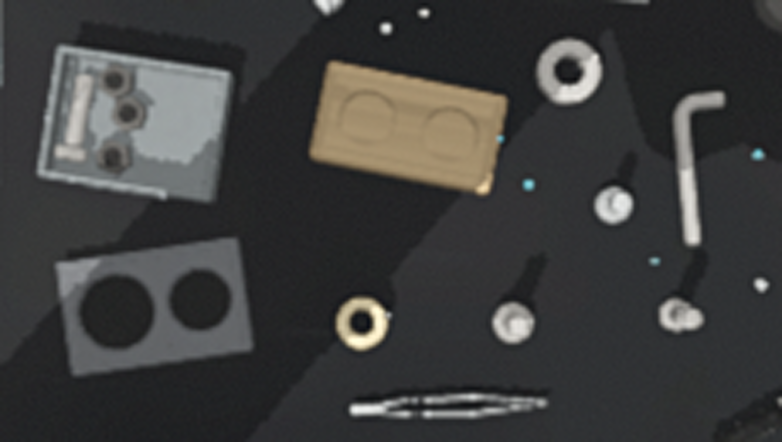

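View pics/scene0.png

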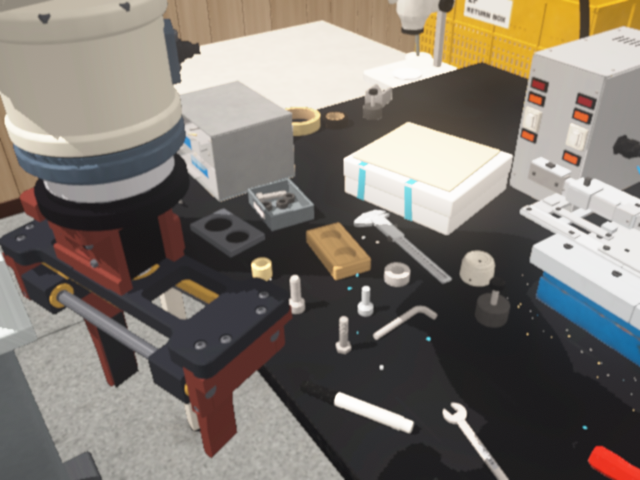

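```bash
python3 - <<'E'
from h import *
for n in('top','scene'):
    f=np.load(f'pics/{n}0.png.npz'); d={k:f[k] for k in f}
    W=world(d)
    if n=='top': m=np.zeros((480,640),bool); m[150:262,60:200]=1
    else: m=np.zeros((480,640),bool); m[80:195,180:296]=1
    P=W[m]; P=P[P[:,2]>50]
    print(n,np.nanpercentile(P,[1,5,50,95,99],axis=0).round(0).tolist())
    w=W[(W[...,2]>40)&(W[...,0]>380)&(W[...,0]<660)&(W[...,1]<-20)&(W[...,1]>-480)&(W[...,2]<400)]
    print('tall',len(w), np.unique((w[:,:2]//30*30).astype(int),axis=0,return_counts=True) if n=='top' else '')
    if n=='top':
        b=W[200,180:204]; print(b.round(0).tolist()); print(W[256,60:76:5].round(0).tolist(),W[256,170:200:4].round(0).tolist())
E
```

```text
top [[469.0, -26.0, 60.0], [480.0, -26.0, 68.0], [560.0, 67.0, 125.0], [639.0, 164.0, 127.0], [647.0, 171.0, 128.0]]
tall 1598 (array([[ 420, -360],
       [ 450, -450],
       [ 450, -360],
       [ 450,  -30],
       [ 480,  -30],
       [ 510, -420],
       [ 510,  -30],
       [ 540,  -30],
       [ 570,  -30],
       [ 600,  -30],
       [ 630,  -30]]), array([  4,  30,  34,  22, 194,  18, 281, 282, 283, 280, 170]))
[[576.0, -26.0, 101.0], [577.0, -26.0, 94.0], [578.0, -26.0, 89.0], [579.0, -26.0, 83.0], [579.0, -26.0, 77.0], [580.0, -25.0, 69.0], [581.0, -25.0, 62.0], [582.0, -26.0, 57.0], [nan, nan, nan], [583.0, -26.0, 44.0], [584.0, -26.0, 38.0], [584.0, -26.0, 33.0], [585.0, -26.0, 25.0], [586.0, -26.0, 17.0], [587.0, -26.0, 11.0], [588.0, -26.0, 1.0], [588.0, -28.0, 3.0], [588.0, -30.0, 1.0], [588.0, -32.0, 1.0], [588.0, -34.0, 3.0], [588.0, -36.0, 2.0], [589.0, -37.0, -2.0], [588.0, -40.0, 3.0], [588.0, -42.0, 3.0]]
[[448.0, 680.0, -757.0], [448.0, 663.0, -761.0], [449.0, 644.0, -761.0], [449.0, 623.0, -755.0]] [[475.0, -18.0, 121.0], [475.0, -21.0, 110.0], [474.0, -21.0, 86.0], [473.0, -3.0, 2.0], [473.0, -11.0, 1.0], [473.0, -19.0, -1.0], [474.0, -27.0, 0.0], [474.0, -36.0, 4.0]]
scene [[231.0, -617.0, 52.0], [239.0, -601.0, 59.0], [551.0, -17.0, 121.0], [637.0, 146.0, 395.0], [645.0, 168.0, 425.0]]
tall 4203
```

Call:
jog_arm(
  travel=[
    [0.69,0.65,0],
    [0.69,0.65,0],
    [0.69,0.65,0],
    [0.69,0.65,0],
    [0.69,0.65,0],
    [0.69,0.65,0],
    [0.69,0.65,0],
    [0.69,0.65,0],
    [0.69,0.65,0],
    [0.69,0.65,0],
  ],
  dr=[
    [0,0,0.789],
    [0,0,0.789],
    [0,0,0.789],
    [0,0,0.789],
    [0,0,0.789],
    [0,0,0.789],
    [0,0,0.789],
    [0,0,0.789],
    [0,0,0.789],
    [0,0,0.789],
  ],
  hand=0.2,
)

```text
t: 1.1
ee_pos: [479.3, -329.6, 221.6]
orientation: [-3.141, -0.002, 0.003]
ft_force: [-1.0, 0.4, 0.5]
width: 52.6
```

```bash
cat >> h.py <<'E'
def look(save):
    d=grab('wrist',save); W=world(d); o=telemetry.get_obs(); print('t',o['t'],'ee',o['ee_pos'].round(1),'rv',o['orientation'].round(3),'w',round(o['width'],1),'F',o['ft_force'].round(1))
    m=((W[...,2]>5)&(W[...,2]<70)).astype(np.uint8)
    n,l,s,_=cv2.connectedComponentsWithStats(m)
    for i in range(1,n):
        if s[i,4]<150: continue
        P=W[l==i]; h=np.percentile(P[:,2],98); q=P[P[:,2]>h-3]
        r=cv2.minAreaRect(P[:,:2].astype(np.float32)); r2=cv2.minAreaRect(q[:,:2].astype(np.float32))
        print(s[i,:4],'h',h.round(1),'toprect',np.round(r2[0],1),np.round(r2[1],1),'rect',np.round(r[0],1),np.round(r[1],1),round(r[2],1))
    return d,W
E
python3 -c "
from h import *
look('w1.png')"
```

```text
t 1.15 ee [ 478.9 -330.2  221.6] rv [-3.141e+00  1.000e-03  3.000e-03] w 52.8 F [1.2 0.3 0.7]
[262   0  85  44] h 12.8 toprect [ 464.1 -159.6] [68. 33.] rect [ 464.2 -159.8] [68.2 33.2] 9.0
[372   0  98  22] h 28.3 toprect [ 559.4 -158.5] [77.3 11.1] rect [ 559.4 -156.2] [77.3 16.5] 0.8
[569   0  71 227] h 68.0 toprect [ 719.8 -247.4] [ 12.9 171.1] rect [ 717.2 -238.9] [ 13.7 191.5] 14.1
[376  80  92 132] h 22.7 toprect [ 567.7 -270. ] [107.3  57.5] rect [ 567.7 -270. ] [108.4  57.9] 80.1
[498  92  69  82] h 7.4 toprect [ 660.  -254.8] [69.6 62.4] rect [ 660.  -254.8] [69.6 62.4] 74.8
[275 103  33  34] h 22.7 toprect [ 451.5 -245.3] [27.  27.2] rect [ 451.9 -245.6] [27.4 27.7] 72.7
[233 115  17 125] h 9.6 toprect [ 403.2 -299.1] [ 11.2 116.2] rect [ 402.7 -299.1] [ 11.3 116.2] 4.4
[284 206  24  28] h 54.2 toprect [ 453.7 -335.4] [10.3 10.6] rect [ 454.6 -333.8] [17.6 21.4] 68.3
[432 229  40  38] h 16.7 toprect [ 605.  -364.7] [35.1 35.6] rect [ 605.  -364.5] [35.5 35.9] 79.0
[359 266  20  26] h 40.2 toprect [ 525.8 -394.2] [9.4 8.9] rect [ 525.6 -393.2] [19.5 18.2] 24.0
[518 284  51  16] h 31.7 toprect [ 700.8 -408. ] [24.1  4.1] rect [ 697.4 -410. ] [39.5 12.6] 11.8
[295 303  19  35] h 51.3 toprect [ 460.6 -434.5] [10.   9.7] rect [ 461.4 -432.8] [16.2 16.8] 70.6
[346 313  36  10] h 8.8 toprect [ 522.3 -440.8] [36.3  7.1] rect [ 522.3 -440.7] [36.3  7.5] 6.5
[252 383  46  46] h 15.8 toprect [ 427.3 -539.6] [12.2 67.7] rect [ 429.5 -543.3] [14.3 76.1] 28.5
```

View pics/w1.png

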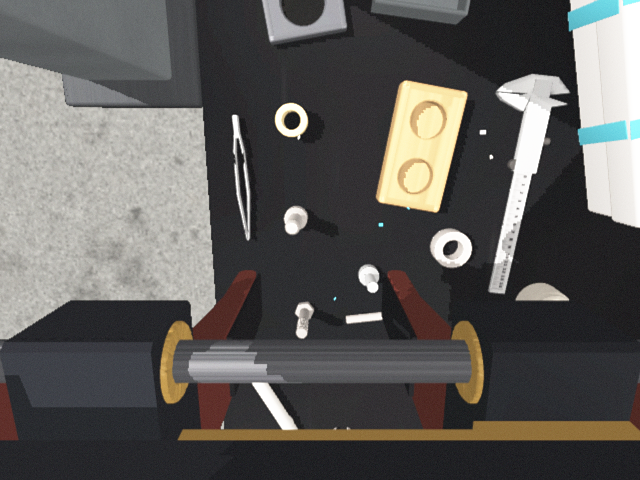

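Call:
jog_arm(
  travel=[
    [0.315,-0.086,-0.404],
    [0.315,-0.086,-0.404],
    [0.315,-0.086,-0.404],
    [0.315,-0.086,-0.404],
    [0.315,-0.086,-0.404],
    [0.315,-0.086,-0.404],
    [0.315,-0.086,-0.47],
    [0.315,-0.086,-0.538],
    [0.315,-0.086,-0.538],
    [0.315,-0.086,-0.538],
  ],
  dr=[
    [0,0,0],
    [0,0,0],
    [0,0,0],
    [0,0,0],
    [0,0,0],
    [0,0,0],
    [0,0,0],
    [0,0,0],
    [0,0,0],
    [0,0,0],
  ],
  hand=0.05,
)

```text
t: 2.15
ee_pos: [604.6, -365.3, 8.5]
orientation: [3.141, -0.003, -0.002]
ft_force: [-0.3, 0.3, 1.5]
width: 45.8
```

Call:
jog_arm(
  travel=[
    [0,0,0],
    [0,0,0],
    [0,0,0],
    [0,0,0],
    [0,0,0],
    [0,0,0],
    [0,0,0],
    [0,0,0.01],
    [0,0,0.03],
    [0,0,0.05],
  ],
  dr=[
    [0,0,0],
    [0,0,0],
    [0,0,0],
    [0,0,0],
    [0,0,0],
    [0,0,0],
    [0,0,0],
    [0,0,0],
    [0,0,0],
    [0,0,0],
  ],
  hand=-1,
)

```text
t: 3.15
ee_pos: [604.6, -365.2, 29.4]
orientation: [3.141, -0.003, -0.001]
ft_force: [1.0, -0.5, 0.0]
width: 33.9
```

```bash
python3 -c "
from h import *
look('w2.png')
d=grab('scene','s2.png');cv2.imwrite('pics/s2c.png',cv2.resize(d['pixels'][180:360,240:480,::-1],None,fx=3,fy=3))"
```

```text
t 3.2 ee [ 605.5 -365.7   30.9] rv [ 3.14e+00 -3.00e-03  1.00e-03] w 33.9 F [ 0.1 -0.6 -0.4]
[151   0 166 208] h 22.6 toprect [ 566.2 -282.3] [82.8 57.5] rect [ 566.3 -280.3] [87.6 58.3] 80.2
[434   0  86 127] h 7.2 toprect [ 673.8 -266.9] [53.3 29.5] rect [ 673.8 -266.9] [53.3 29.5] 77.0
[580   0  60 213] h 34.4 toprect [ 718.5 -262.3] [ 3.5 25.3] rect [ 725.7 -286.2] [ 6.7 90.2] 14.4
[  0 198  32  48] h 16.3 toprect [ 461.1 -336.9] [17.4  7.5] rect [ 459.9 -335.8] [11.6 21.7] 0.1
[238 248 168  91] h 68.5 toprect [ 604.6 -358.8] [12.9 55.6] rect [ 607.4 -362.9] [53.3 36.3] 16.7
[ 18 384  50  56] h 33.6 toprect [ 464.9 -432.5] [3.7 8.6] rect [ 459.5 -434. ] [15.7 18.5] 0.5
[259 394  46  35] h 8.3 toprect [ 584.9 -440.3] [14.6 29.5] rect [ 584.9 -440.3] [14.6 29.5] 55.2
```

View pics/s2c.png

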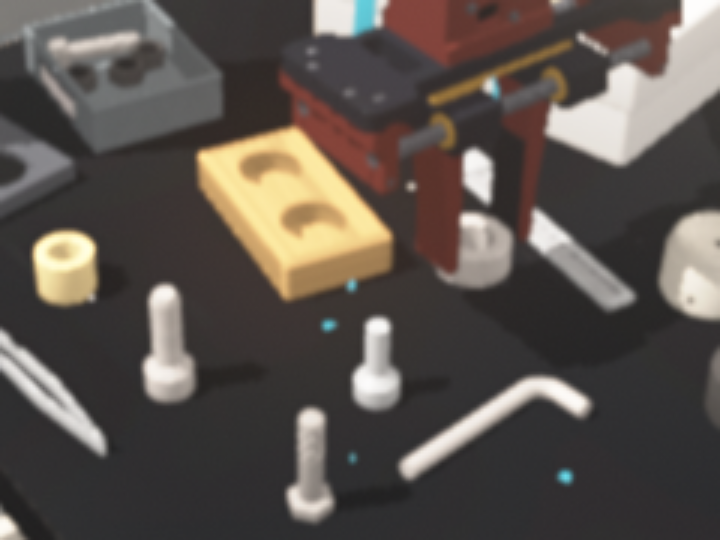

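Call:
jog_arm(
  travel=[
    [0,0,0.1],
    [0,0,0.2],
    [-0.06,0.07,0.3],
    [-0.15,0.17,0.3],
    [-0.23,0.26,0.3],
    [-0.31,0.35,0.3],
    [-0.364,0.414,0.3],
    [-0.364,0.414,0.3],
    [-0.364,0.414,0.3],
    [-0.364,0.414,0.3],
  ],
  dr=[
    [0,0,0],
    [0,0,0],
    [0,0,0],
    [0,0,0],
    [0,0,0],
    [0,0,0],
    [0,0,0],
    [0,0,0],
    [0,0,0],
    [0,0,0],
  ],
)

```text
t: 4.25
ee_pos: [461.4, -201.1, 150.8]
orientation: [3.139, -0.003, 0.005]
ft_force: [0.3, 0.0, -0.5]
width: 34.0
```

```bash
python3 -c "
from h import *
look('w3.png')"
```

```text
t 4.3 ee [ 461.3 -201.2  150.6] rv [ 3.139 -0.004  0.004] w 34.0 F [ 0.  -0.5 -0.7]
[399  13 147 169] h 28.1 toprect [ 565.1 -109.2] [101.5  78.1] rect [ 564.4 -109. ] [101.9  79.5] 82.8
[256  34 116 168] h 12.6 toprect [ 457.7 -122.2] [ 68. 108.] rect [ 457.7 -122. ] [ 68.2 108.3] 9.7
[621 121  19 218] h 20.5 toprect [ 691.8 -147.2] [ 4.7 46.4] rect [ 707.9 -211.7] [ 12.9 181.1] 11.2
[416 239  91  61] h 22.5 toprect [ 573.  -239.2] [46.  57.8] rect [ 572.5 -242.3] [52.6 58.4] 80.3
[539 249  77  82] h 7.1 toprect [ 660.  -252.9] [67.4 64.2] rect [ 660.  -252.9] [67.4 64.2] 73.0
[301 275  26  28] h 22.4 toprect [ 458.2 -248. ] [23.9 14. ] rect [ 457.7 -248. ] [23.6 15.8] 48.2
[301 383  24  35] h 54.0 toprect [ 453.8 -334.6] [ 9.9 10.2] rect [ 453.5 -335.7] [19.9 15.3] 4.4
```

View pics/w3.png

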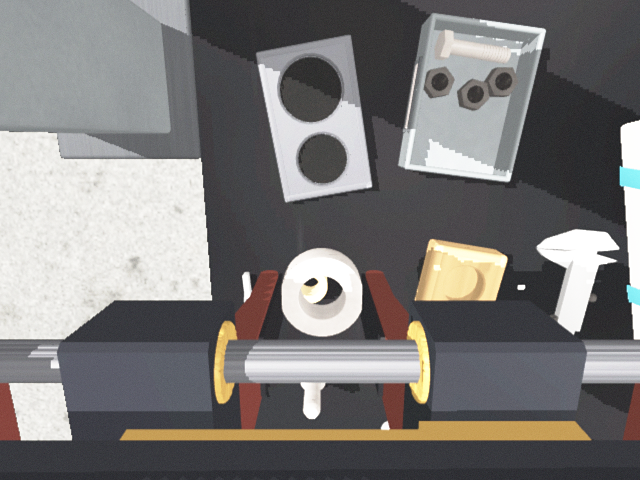

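Call:
jog_arm(
  travel=[
    [-0.01,0.12,-0.05],
    [-0.019,0.253,-0.15],
    [-0.019,0.253,-0.25],
    [-0.019,0.253,-0.29],
    [-0.019,0.253,-0.29],
    [-0.019,0.253,-0.29],
    [-0.019,0.253,-0.305],
    [-0.019,0.253,-0.32],
    [-0.019,0.253,-0.335],
    [-0.019,0.253,-0.335],
  ],
  dr=[
    [0,0,0],
    [0,0,0],
    [0,0,0],
    [0,0,0],
    [0,0,0],
    [0,0,0],
    [0,0,0],
    [0,0,0],
    [0,0,0],
    [0,0,0],
  ],
)

```text
t: 5.3
ee_pos: [454.1, -100.4, 16.7]
orientation: [3.139, -0.005, 0.006]
ft_force: [-0.0, 0.3, -0.9]
width: 34.1
```

```bash
python3 -c "
from h import *
for i in range(3):
  o=telemetry.get_obs(); print(o['t'],o['ee_pos'],o['ft_force'],o['width'])"
```

```text
5.3 [ 454.13772966 -100.35135044   16.72310591] [-0.02252608  0.26428813 -0.90216087] 34.079318766551346
5.3 [ 454.13772966 -100.35135044   16.72310591] [-0.02252608  0.26428813 -0.90216087] 34.079318766551346
5.3 [ 454.13772966 -100.35135044   16.72310591] [-0.02252608  0.26428813 -0.90216087] 34.079318766551346
```

Call:
jog_arm(
  travel=[
    [0,0,-0.003],
    [0,0,-0.003],
    [0,0,-0.003],
    [0,0,-0.003],
    [0,0,0.02],
    [0,0,0.1],
    [0,-0.05,0.2],
    [0,-0.16,0.28],
    [0,-0.27,0.28],
    [0,-0.27,0.28],
  ],
  dr=[
    [0,0,0],
    [0,0,0],
    [0,0,0],
    [0,0,0],
    [0,0,0],
    [0,0,0],
    [0,0,0],
    [0,0,0],
    [0,0,0],
    [0,0,0],
  ],
  hand=0.05,
)

```text
t: 6.3
ee_pos: [455.9, -213.3, 131.4]
orientation: [3.135, -0.01, 0.015]
ft_force: [-0.5, -0.0, 0.2]
width: 46.2
```

```bash
python3 -c "
from h import *
d,W=look('w4.png')
m=(W[...,2]>19)&(W[...,2]<27)&(abs(W[...,0]-454)<22)&(abs(W[...,1]+99.4)<22)
print(cv2.minEnclosingCircle(W[m][:,:2].astype(np.float32)), np.percentile(W[m][:,2],[5,50,95]))"
```

```text
t 6.35 ee [ 454.7 -210.9  130.2] rv [ 3.137 -0.011  0.01 ] w 46.3 F [-0.6  0.   0.3]
[412   0 161 165] h 27.9 toprect [ 564.7 -110.6] [98.7 78. ] rect [ 564.3 -110.2] [99.4 79.7] 82.7
[256   5 127 184] h 22.9 toprect [454.  -99.4] [35.6 35.7] rect [ 457.8 -122.1] [ 68.2 108.2] 9.8
[425 229 103  94] h 22.5 toprect [ 570.7 -250.6] [69.1 57.8] rect [ 571.1 -250.4] [69.1 58.5] 80.2
[561 238  79  88] h 7.2 toprect [ 660.7 -253.2] [67.4 61.4] rect [ 660.7 -253.2] [67.4 61.4] 76.1
[296 254  39  43] h 22.4 toprect [ 451.8 -245.3] [27.9 27.5] rect [ 451.9 -245.2] [27.8 27.8] 89.6
[306 383  26  38] h 53.9 toprect [ 453.5 -334.6] [10.4 11.4] rect [ 453.4 -338. ] [17.5 17.5] 39.8
((454.0304870605469, -99.29866790771484), 18.132911682128906) [20.84491651 22.22311771 23.43612428]
```

Call:
jog_arm(
  travel=[
    [-0.007,-0.086,-0.05],
    [-0.007,-0.086,-0.15],
    [-0.007,-0.086,-0.2],
    [-0.007,-0.086,-0.2],
    [-0.007,-0.086,-0.24],
    [-0.007,-0.086,-0.28],
    [-0.007,-0.086,-0.308],
    [-0.007,-0.086,-0.308],
    [-0.007,-0.086,-0.308],
    [-0.007,-0.086,-0.308],
  ],
  dr=[
    [0,0,0],
    [0,0,0],
    [0,0,0],
    [0,0,0],
    [0,0,0],
    [0,0,0],
    [0,0,0],
    [0,0,0],
    [0,0,0],
    [0,0,0],
  ],
  hand=-0.05,
)

```text
t: 7.35
ee_pos: [452.4, -245.3, 7.9]
orientation: [3.137, -0.01, 0.012]
ft_force: [0.3, -0.6, 0.2]
width: 41.6
```

Call:
jog_arm(
  travel=[
    [0,0,0],
    [0,0,0],
    [0,0,0],
    [0,0,0],
    [0,0,0],
    [0,0,0.01],
    [0,0,0.05],
    [0,0,0.12],
    [0,0,0.2],
    [0,0,0.2],
  ],
  dr=[
    [0,0,0],
    [0,0,0],
    [0,0,0],
    [0,0,0],
    [0,0,0],
    [0,0,0],
    [0,0,0],
    [0,0,0],
    [0,0,0],
    [0,0,0],
  ],
  hand=-1,
)

```text
t: 8.35
ee_pos: [454.5, -246.6, 91.2]
orientation: [3.134, -0.01, 0.02]
ft_force: [1.0, -0.1, 0.1]
width: 26.6
```

Call:
jog_arm(
  travel=[
    [0.005,0.1,0],
    [0.019,0.2,0],
    [0.019,0.245,-0.03],
    [0.019,0.245,-0.1],
    [0.019,0.245,-0.128],
    [0.019,0.245,-0.128],
    [0.019,0.245,-0.128],
    [0.019,0.245,-0.128],
    [0.019,0.245,-0.128],
    [0.019,0.245,-0.128],
  ],
  dr=[
    [0,0,0],
    [0,0,0],
    [0,0,0],
    [0,0,0],
    [0,0,0],
    [0,0,0],
    [0,0,0],
    [0,0,0],
    [0,0,0],
    [0,0,0],
  ],
)

```text
t: 9.35
ee_pos: [462.5, -148.9, 40.7]
orientation: [3.133, -0.011, 0.022]
ft_force: [0.2, 0.2, -0.2]
width: 26.7
```

```bash
cat >> h.py <<'E'
def ori():
    from scipy.spatial.transform import Rotation as R
    o=telemetry.get_obs(); r=R.from_rotvec(o['orientation'])
    c=(R.from_matrix(np.diag([1.,-1,-1]))*r.inv()).as_rotvec()/(np.pi/2)
    print('ee',o['ee_pos'].round(1),'corr dr units',c.round(4))
E
python3 -c "
from h import *
ori()"
```

```text
ee [ 462.5 -148.9   40.7] corr dr units [0.0051 0.0088 0.0045]
```

Call:
jog_arm(
  travel=[
    [0,0,-0.01],
    [0,0,-0.02],
    [0,0,-0.03],
    [0,0,-0.04],
    [0,0,-0.05],
    [0,0,-0.055],
    [0,0,-0.06],
    [0,0,-0.065],
    [0,0,-0.065],
    [0,0,-0.065],
  ],
  dr=[
    [0.005,0.009,0.005],
    [0.005,0.009,0.005],
    [0.005,0.009,0.005],
    [0.005,0.009,0.005],
    [0.005,0.009,0.005],
    [0.005,0.009,0.005],
    [0.005,0.009,0.005],
    [0.005,0.009,0.005],
    [0.005,0.009,0.005],
    [0.005,0.009,0.005],
  ],
)

```text
t: 10.35
ee_pos: [462.4, -148.9, 15.4]
orientation: [3.141, 0.001, -0.0]
ft_force: [-2.7, 1.9, 11.1]
width: 26.7
```

Call:
jog_arm(
  travel=[
    [0,0,0],
    [0,0,0],
    [0,0,0],
    [0,0,0],
    [0,0,0.02],
    [0,0,0.1],
    [0,-0.05,0.2],
    [0,-0.16,0.28],
    [0,-0.27,0.28],
    [0,-0.27,0.28],
  ],
  dr=[
    [0,0,0],
    [0,0,0],
    [0,0,0],
    [0,0,0],
    [0,0,0],
    [0,0,0],
    [0,0,0],
    [0,0,0],
    [0,0,0],
    [0,0,0],
  ],
  hand=-0.1,
)

```text
t: 11.35
ee_pos: [464.1, -261.9, 129.9]
orientation: [3.137, -0.004, 0.008]
ft_force: [-0.4, 0.5, -1.3]
width: 39.3
```

```bash
python3 -c "
from h import *
d,W=look('w5.png');ori()
for c in((454,-99.4),(462.3,-148.7)):
  m=(W[...,2]>19)&(W[...,2]<33)&(abs(W[...,0]-c[0])<22)&(abs(W[...,1]-c[1])<22)
  print(cv2.minEnclosingCircle(W[m][:,:2].astype(np.float32)), np.percentile(W[m][:,2],[5,50,95]))"
```

```text
t 11.4 ee [ 462.8 -259.3  128.6] rv [ 3.14e+00 -4.00e-03  3.00e-03] w 39.7 F [-0.5  0.6 -1.4]
[253   0 122 118] h 28.8 toprect [ 462. -149.] [27.7 27.2] rect [ 460.8 -140.1] [68.3 72. ] 9.7
[405   0 147  91] h 28.2 toprect [ 561.7 -135.1] [50.1 77.9] rect [ 561.7 -132.8] [55.8 79.3] 84.3
[474   0  27  10] h 12.9 toprect [ 570.5 -111.9] [14.7  3.6] rect [ 570.4 -111.6] [ 4.6 14.8] 85.7
[408 164 119 147] h 22.5 toprect [ 567.8 -269.5] [106.8  57.8] rect [ 567.7 -269.8] [107.8  58.3] 80.2
[562 175  78  97] h 7.2 toprect [ 661.9 -256.2] [71.3 57.7] rect [ 661.9 -256.2] [71.3 57.7] 82.7
[229 204  20  98] h 9.5 toprect [ 402.  -278.1] [10.6 75.2] rect [ 402.  -278.1] [10.6 75.2] 2.7
[294 310  28  29] h 39.7 toprect [ 454.3 -330. ] [2.1 9.8] rect [ 453.8 -333.7] [18.8 21.5] 83.2
[591 397  39  43] h 32.2 toprect [ 691.6 -414.5] [18.8 16.9] rect [ 698.5 -411.7] [33.  20.2] 37.3
ee [ 462.8 -259.3  128.6] corr dr units [0.0011 0.0014 0.0018]
((453.9105529785156, -113.14689636230469), 11.896868705749512) [19.27459128 22.02546916 23.34605748]
((461.9685974121094, -148.99774169921875), 14.16252613067627) [22.61577735 28.05250515 29.32919721]
```

Call:
jog_arm(
  travel=[
    [-0.023,-0.1,0],
    [-0.023,-0.189,0],
    [-0.023,-0.189,-0.05],
    [-0.023,-0.189,-0.1],
    [-0.023,-0.189,-0.1],
    [-0.023,-0.189,-0.16],
    [-0.023,-0.189,-0.22],
    [-0.023,-0.189,-0.269],
    [-0.023,-0.189,-0.269],
    [-0.023,-0.189,-0.269],
  ],
  dr=[
    [0,0,0],
    [0,0,0],
    [0,0,0],
    [0,0,0],
    [0,0,0],
    [0,0,0],
    [0,0,0],
    [0,0,0],
    [0,0,0],
    [0,0,0],
  ],
)

```text
t: 12.4
ee_pos: [453.8, -334.2, 21.5]
orientation: [3.14, -0.003, 0.003]
ft_force: [-0.3, -0.4, -0.0]
width: 39.2
```

Call:
jog_arm(
  travel=[
    [0,0,0],
    [0,0,0],
    [0,0,0],
    [0,0,0],
    [0,0,0],
    [0,0,0.01],
    [0,0,0.05],
    [0,0,0.12],
    [0,0,0.2],
    [0,0,0.2],
  ],
  dr=[
    [0,0,0],
    [0,0,0],
    [0,0,0],
    [0,0,0],
    [0,0,0],
    [0,0,0],
    [0,0,0],
    [0,0,0],
    [0,0,0],
    [0,0,0],
  ],
  hand=-1,
)

```text
t: 13.4
ee_pos: [456.0, -336.0, 106.2]
orientation: [3.136, -0.003, 0.012]
ft_force: [0.3, -0.3, 0.3]
width: 12.1
```

```bash
python3 -c "
from h import *
ori()
d=grab('scene','s6.png');cv2.imwrite('pics/s6c.png',cv2.resize(d['pixels'][130:380,200:440,::-1],None,fx=2.4,fy=2.4))"
```

```text
ee [ 456.  -336.   106.2] corr dr units [0.0036 0.0048 0.0013]
```

View pics/s6c.png

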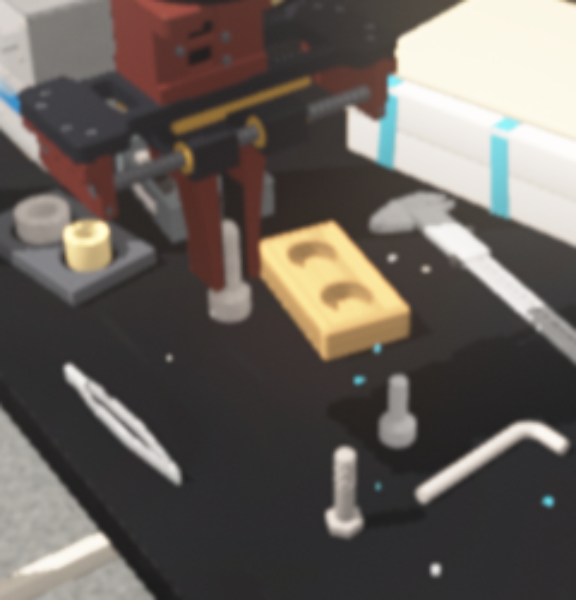

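Call:
jog_arm(
  travel=[
    [0.1,0.08,0],
    [0.2,0.16,0],
    [0.29,0.2275,0],
    [0.29,0.2275,0],
    [0.29,0.2275,-0.05],
    [0.29,0.2275,-0.1],
    [0.29,0.2275,-0.115],
    [0.29,0.2275,-0.115],
    [0.29,0.2275,-0.115],
    [0.29,0.2275,-0.115],
  ],
  dr=[
    [0.004,0.005,0.001],
    [0.004,0.005,0.001],
    [0.004,0.005,0.001],
    [0.004,0.005,0.001],
    [0.004,0.005,0.001],
    [0.004,0.005,0.001],
    [0.004,0.005,0.001],
    [0.004,0.005,0.001],
    [0.004,0.005,0.001],
    [0.004,0.005,0.001],
  ],
)

```text
t: 14.45
ee_pos: [571.4, -244.8, 59.1]
orientation: [-3.14, 0.001, 0.002]
ft_force: [-0.2, 0.7, 0.1]
width: 12.2
```

```bash
python3 -c "
from h import *
ori()"
```

```text
ee [ 571.4 -244.8   59.1] corr dr units [-0.001  -0.0007  0.0005]
```

Call:
jog_arm(
  travel=[
    [0.001,0,-0.01],
    [0.001,0,-0.02],
    [0.001,0,-0.03],
    [0.001,0,-0.04],
    [0.001,0,-0.05],
    [0.001,0,-0.06],
    [0.001,0,-0.067],
    [0.001,0,-0.073],
    [0.001,0,-0.073],
    [0.001,0,-0.073],
  ],
  dr=[
    [0,0,0],
    [0,0,0],
    [0,0,0],
    [0,0,0],
    [0,0,0],
    [0,0,0],
    [0,0,0],
    [0,0,0],
    [0,0,0],
    [0,0,0],
  ],
)

```text
t: 15.45
ee_pos: [571.8, -244.8, 30.2]
orientation: [-3.14, 0.001, 0.002]
ft_force: [-1.5, 0.9, 3.1]
width: 12.1
```

Call:
jog_arm(
  travel=[
    [0,0,0],
    [0,0,0],
    [0,0,0],
    [0,0,0],
    [0,0,0.02],
    [0,0,0.1],
    [0,0,0.2],
    [-0.04,-0.12,0.24],
    [-0.09,-0.24,0.24],
    [-0.115,-0.3,0.24],
  ],
  dr=[
    [0,0,0],
    [0,0,0],
    [0,0,0],
    [0,0,0],
    [0,0,0],
    [0,0,0],
    [0,0,0],
    [0,0,0],
    [0,0,0],
    [0,0,0],
  ],
  hand=-0.3,
)

```text
t: 16.45
ee_pos: [525.5, -367.6, 128.2]
orientation: [3.141, -0.002, 0.002]
ft_force: [0.3, 0.1, -0.1]
width: 31.1
```

```bash
python3 -c "
from h import *
d,W=look('w7.png');ori()"
```

```text
t 16.5 ee [ 523.8 -370.8  127.8] rv [ 3.14  -0.005  0.   ] w 30.6 F [-1.4 -1.7  0.6]
[330   0 121 180] h 59.9 toprect [ 570.9 -246. ] [12.7 12.7] rect [ 568.2 -270. ] [108.3  58.5] 80.3
[605   0  35 183] h 31.0 toprect [ 716.7 -252.5] [ 5.2 64.5] rect [ 722.2 -272. ] [  6.9 118.9] 14.0
[496  11  94 119] h 7.3 toprect [ 660.4 -254.6] [72.9 61.1] rect [ 660.4 -254.6] [72.9 61.1] 72.3
[126  45  35 176] h 9.6 toprect [ 403.3 -299.2] [ 11.8 117. ] rect [ 402.7 -299.2] [ 12.  116.9] 5.0
[309 255  27  35] h 40.1 toprect [ 526.1 -394.1] [9.6 8.7] rect [ 525.8 -393.2] [19.4 17.8] 0.1
[521 279  77  60] h 32.6 toprect [ 704.2 -422. ] [28.9 40.3] rect [ 704. -420.] [31.9 43. ] 52.1
[295 316  63  16] h 8.5 toprect [ 528.8 -440.1] [48.8  7.8] rect [ 528.8 -440.1] [48.8  7.9] 6.7
[567 394  64  46] h 62.0 toprect [ 722.7 -496.7] [12.3  2.8] rect [ 746.7 -503.3] [53.5 40. ] 26.0
ee [ 523.8 -370.8  127.8] corr dr units [0.001  0.0001 0.0022]
```

View pics/w7.png

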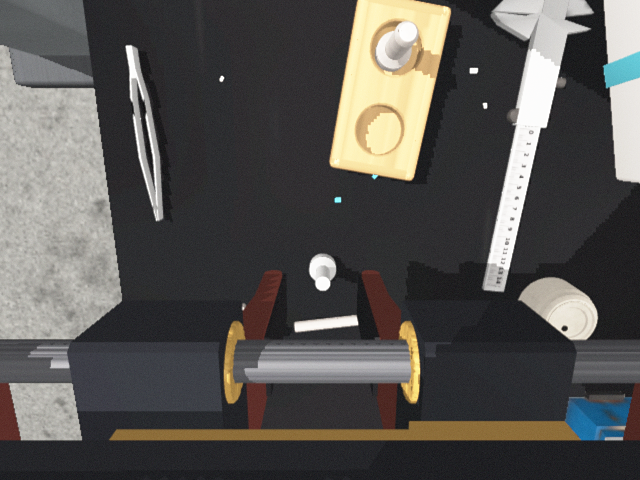

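Call:
jog_arm(
  travel=[
    [0.0055,-0.0575,0],
    [0.0055,-0.0575,-0.05],
    [0.0055,-0.0575,-0.1],
    [0.0055,-0.0575,-0.14],
    [0.0055,-0.0575,-0.14],
    [0.0055,-0.0575,-0.18],
    [0.0055,-0.0575,-0.23],
    [0.0055,-0.0575,-0.273],
    [0.0055,-0.0575,-0.273],
    [0.0055,-0.0575,-0.273],
  ],
  dr=[
    [0,0,0],
    [0,0,0],
    [0,0,0],
    [0,0,0],
    [0,0,0],
    [0,0,0],
    [0,0,0],
    [0,0,0],
    [0,0,0],
    [0,0,0],
  ],
)

```text
t: 17.5
ee_pos: [526.1, -393.6, 18.3]
orientation: [3.14, -0.005, -0.0]
ft_force: [0.4, 0.9, -0.0]
width: 31.2
```

Call:
jog_arm(
  travel=[
    [0,0,0],
    [0,0,0],
    [0,0,0],
    [0,0,0],
    [0,0,0],
    [0,0,0.01],
    [0,0,0.05],
    [0,0,0.12],
    [0,0,0.2],
    [0,0,0.2],
  ],
  dr=[
    [0,0,0],
    [0,0,0],
    [0,0,0],
    [0,0,0],
    [0,0,0],
    [0,0,0],
    [0,0,0],
    [0,0,0],
    [0,0,0],
    [0,0,0],
  ],
  hand=-1,
)

```text
t: 18.5
ee_pos: [528.6, -395.6, 103.8]
orientation: [3.135, -0.005, 0.01]
ft_force: [1.9, 0.2, 0.2]
width: 9.3
```

```bash
python3 -c "
from h import *
ori()"
```

```text
ee [ 528.6 -395.6  103.8] corr dr units [0.004  0.0039 0.0021]
```

Call:
jog_arm(
  travel=[
    [0.03,0.08,0],
    [0.06,0.17,0],
    [0.0875,0.253,0],
    [0.0875,0.253,0],
    [0.0875,0.253,-0.05],
    [0.0875,0.253,-0.1],
    [0.0875,0.253,-0.11],
    [0.0875,0.253,-0.11],
    [0.0875,0.253,-0.11],
    [0.0875,0.253,-0.11],
  ],
  dr=[
    [0.004,0.004,0.002],
    [0.004,0.004,0.002],
    [0.004,0.004,0.002],
    [0.004,0.004,0.002],
    [0.004,0.004,0.002],
    [0.004,0.004,0.002],
    [0.004,0.004,0.002],
    [0.004,0.004,0.002],
    [0.004,0.004,0.002],
    [0.004,0.004,0.002],
  ],
)

```text
t: 19.5
ee_pos: [564.1, -295.0, 60.8]
orientation: [3.141, -0.001, 0.002]
ft_force: [-0.2, -0.1, -0.4]
width: 9.2
```

```bash
python3 -c "
from h import *
ori()
d=grab('scene','s8.png');cv2.imwrite('pics/s8c.png',cv2.resize(d['pixels'][130:330,250:440,::-1],None,fx=3,fy=3))"
```

```text
ee [ 564.1 -295.    60.8] corr dr units [0.0004 0.0008 0.0003]
```

View pics/s8c.png

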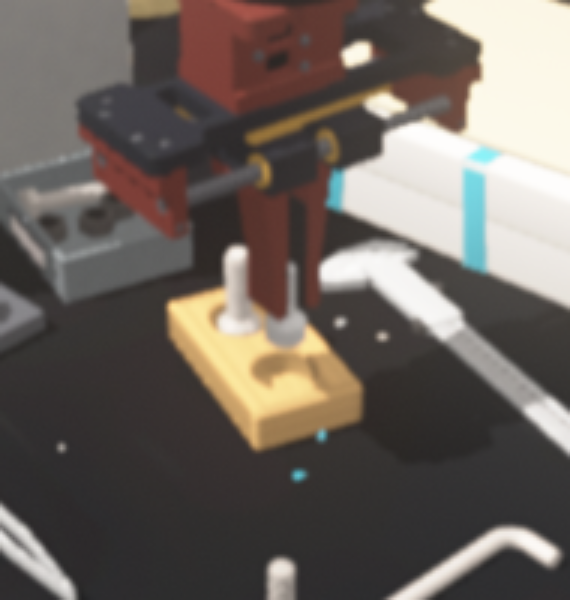

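Call:
jog_arm(
  travel=[
    [0,0.001,-0.015],
    [0,0.001,-0.03],
    [0,0.001,-0.042],
    [0,0.001,-0.054],
    [0,0.001,-0.064],
    [0,0.001,-0.072],
    [0,0.001,-0.08],
    [0,0.001,-0.086],
    [0,0.001,-0.086],
    [0,0.001,-0.086],
  ],
  dr=[
    [0,0,0],
    [0,0,0],
    [0,0,0],
    [0,0,0],
    [0,0,0],
    [0,0,0],
    [0,0,0],
    [0,0,0],
    [0,0,0],
    [0,0,0],
  ],
)

```text
t: 20.55
ee_pos: [564.1, -294.5, 27.0]
orientation: [3.141, -0.001, 0.002]
ft_force: [-1.1, 0.4, 5.7]
width: 8.7
```

Call:
jog_arm(
  travel=[
    [0,0,0],
    [0,0,0],
    [0,0,0],
    [0,0,0],
    [0,0,0.02],
    [0,0,0.1],
    [0,0,0.2],
    [-0.08,-0.09,0.25],
    [-0.16,-0.18,0.25],
    [-0.25,-0.3,0.25],
  ],
  dr=[
    [0,0,0],
    [0,0,0],
    [0,0,0],
    [0,0,0],
    [0,0,0],
    [0,0,0],
    [0,0,0],
    [0,0,0],
    [0,0,0],
    [0,0,0],
  ],
  hand=-0.3,
)

```text
t: 21.55
ee_pos: [469.8, -407.4, 128.9]
orientation: [3.139, 0.002, 0.005]
ft_force: [-0.3, -0.6, -0.7]
width: 30.8
```

```bash
python3 -c "
from h import *
d,W=look('w9.png');ori()
m=(W[...,2]>44)&(W[...,2]<52)&(abs(W[...,0]-564)<9)&(abs(W[...,1]+294.5)<12)
print(cv2.minEnclosingCircle(W[m][:,:2].astype(np.float32)), np.percentile(W[m][:,2],[5,50,95]))"
```

```text
t 21.6 ee [ 465.4 -413.   128.5] rv [ 3.137e+00 -4.000e-03  2.000e-03] w 31.1 F [-2.4 -3.4  0.8]
[209   0  25 164] h 9.7 toprect [ 403.4 -305.9] [ 11.5 102.4] rect [ 403.4 -305.8] [ 11.5 103.1] 2.4
[411   0 122 121] h 46.4 toprect [ 563.6 -295.1] [10.   9.9] rect [ 564.8 -287.2] [73.5 58.2] 80.1
[599   0  41  66] h 7.3 toprect [ 669.9 -272.5] [38.8 27.5] rect [ 669.9 -272.5] [38.8 27.5] 81.2
[598 228  42  67] h 32.4 toprect [ 685.7 -429.6] [ 9.7 33.9] rect [ 689.3 -425. ] [45.6 23.1] 83.7
[297 255  26  43] h 51.5 toprect [ 460.5 -435.3] [9.9 9.9] rect [ 461.4 -433. ] [16.5 16.9] 69.3
[380 263 104  36] h 8.5 toprect [ 556.4 -439.2] [26.2 82.6] rect [ 556.2 -439.6] [26.5 82.6] 79.2
[548 320  42  19] h 24.2 toprect [ 659.  -481.2] [ 6.7 22.5] rect [ 658.7 -481.3] [ 6.8 23.1] 82.9
[578 383  37  15] h 61.3 toprect [ 654.2 -501.9] [21.1 12.1] rect [ 654.2 -501.9] [21.1 12.1] 1.1
[266 384  35  45] h 15.6 toprect [ 435.6 -555.7] [12.4 38. ] rect [ 436.4 -556.9] [14.7 46.2] 28.9
ee [ 465.4 -413.   128.5] corr dr units [0.0027 0.0008 0.0017]
((563.247314453125, -295.1936340332031), 5.394003391265869) [44.92359906 47.12519354 48.40675146]
```

View pics/w9.png

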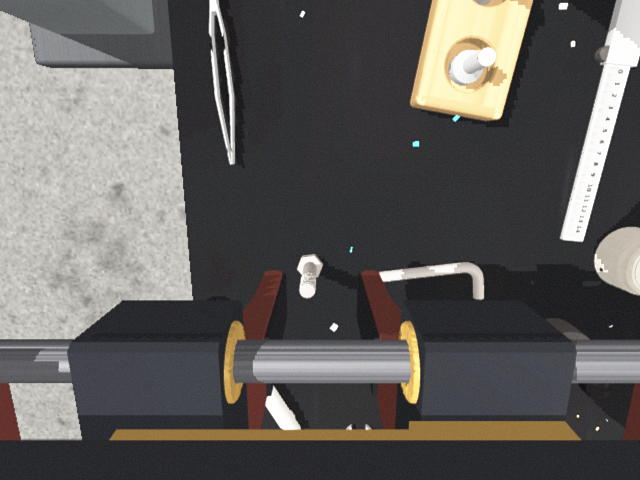

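Call:
jog_arm(
  travel=[
    [-0.012,-0.054,0],
    [-0.012,-0.054,-0.04],
    [-0.012,-0.054,-0.1],
    [-0.012,-0.054,-0.12],
    [-0.012,-0.054,-0.12],
    [-0.012,-0.054,-0.18],
    [-0.012,-0.054,-0.23],
    [-0.012,-0.054,-0.271],
    [-0.012,-0.054,-0.271],
    [-0.012,-0.054,-0.271],
  ],
  dr=[
    [0.003,0.001,0.002],
    [0.003,0.001,0.002],
    [0.003,0.001,0.002],
    [0.003,0.001,0.002],
    [0.003,0.001,0.002],
    [0.003,0.001,0.002],
    [0.003,0.001,0.002],
    [0.003,0.001,0.002],
    [0.003,0.001,0.002],
    [0.003,0.001,0.002],
  ],
)

```text
t: 22.6
ee_pos: [461.0, -434.5, 20.4]
orientation: [-3.141, -0.001, 0.0]
ft_force: [1.3, -0.7, 0.8]
width: 30.9
```

Call:
jog_arm(
  travel=[
    [0,0,0],
    [0,0,0],
    [0,0,0],
    [0,0,0],
    [0,0,0],
    [0,0,0.01],
    [0,0,0.05],
    [0,0,0.12],
    [0,0,0.24],
    [0,0,0.28],
  ],
  dr=[
    [0,0,0],
    [0,0,0],
    [0,0,0],
    [0,0,0],
    [0,0,0],
    [0,0,0],
    [0,0,0],
    [0,0,0],
    [0,0,0],
    [0,0,0],
  ],
  hand=-1,
)

```text
t: 23.6
ee_pos: [462.7, -436.2, 137.7]
orientation: [3.138, 0.001, 0.007]
ft_force: [0.1, 0.2, 0.6]
width: 9.2
```

Call:
jog_arm(
  travel=[
    [0.04,0.12,0],
    [0.08,0.24,0],
    [0.12,0.36,0],
    [0.16,0.48,0],
    [0.2,0.6,0],
    [0.23,0.7,0],
    [0.247,0.749,0],
    [0.247,0.749,-0.08],
    [0.247,0.749,-0.13],
    [0.247,0.749,-0.13],
  ],
  dr=[
    [0,0,0],
    [0,0,0],
    [0,0,0],
    [0,0,0],
    [0,0,0],
    [0,0,0],
    [0,0,0],
    [0,0,0],
    [0,0,0],
    [0,0,0],
  ],
)

```text
t: 24.6
ee_pos: [559.4, -135.6, 83.6]
orientation: [3.139, 0.002, -0.001]
ft_force: [-0.6, -0.0, -0.8]
width: 9.4
```

```bash
python3 -c "
from h import *
ori()"
```

```text
ee [ 559.4 -135.6   83.6] corr dr units [ 0.0018 -0.0003 -0.001 ]
```

Call:
jog_arm(
  travel=[
    [0.005,0,-0.03],
    [0.005,0,-0.06],
    [0.005,0,-0.08],
    [0.005,0,-0.1],
    [0.005,0,-0.115],
    [0.005,0,-0.13],
    [0.005,0,-0.14],
    [0.005,0,-0.149],
    [0.005,0,-0.149],
    [0.005,0,-0.149],
  ],
  dr=[
    [0,0,0],
    [0,0,0],
    [0,0,0],
    [0,0,0],
    [0,0,0],
    [0,0,0],
    [0,0,0],
    [0,0,0],
    [0,0,0],
    [0,0,0],
  ],
)

```text
t: 25.6
ee_pos: [561.5, -135.6, 24.0]
orientation: [3.139, 0.002, -0.0]
ft_force: [-0.7, -0.3, -0.6]
width: 9.6
```

Call:
jog_arm(
  travel=[
    [0,0,0],
    [0,0,0],
    [0,0,0],
    [0,0,0],
    [0,0,0.02],
    [0,0,0.08],
    [0,0,0.16],
    [0,0,0.24],
    [0,-0.1,0.32],
    [0,-0.2,0.4],
  ],
  dr=[
    [0,0,0],
    [0,0,0],
    [0,0,0],
    [0,0,0],
    [0,0,0],
    [0,0,0],
    [0,0,0],
    [0,0,0],
    [0,0,0],
    [0,0,0],
  ],
  hand=-0.4,
)

```text
t: 26.6
ee_pos: [561.5, -213.8, 184.7]
orientation: [3.138, 0.006, 0.0]
ft_force: [0.9, -0.8, 0.0]
width: 26.8
```

Call:
jog_arm(
  travel=[
    [-0.04,-0.12,0],
    [-0.08,-0.24,0],
    [-0.12,-0.3,0],
    [-0.12,-0.3,0],
    [-0.12,-0.3,0],
    [-0.12,-0.3,0],
    [-0.12,-0.3,0],
    [-0.12,-0.3,0],
    [-0.12,-0.3,0],
    [-0.12,-0.3,0],
  ],
  dr=[
    [0,0,0],
    [0,0,0],
    [0,0,0],
    [0,0,0],
    [0,0,0],
    [0,0,0],
    [0,0,0],
    [0,0,0],
    [0,0,0],
    [0,0,0],
  ],
)

```text
t: 27.6
ee_pos: [513.8, -333.4, 184.7]
orientation: [3.138, 0.007, 0.0]
ft_force: [0.1, -0.9, 0.5]
width: 26.4
```

```bash
python3 -c "
from h import *
d,W=look('w10.png')"
```

```text
t 27.65 ee [ 513.7 -333.5  184.6] rv [3.139 0.007 0.   ] w 26.1 F [1.2 0.6 0.4]
[214   0  92  26] h 12.9 toprect [ 465.5 -172.5] [68.3 16.1] rect [ 465.9 -170.7] [68.6 16.7] 4.0
[555   0  85 233] h 68.4 toprect [ 722.5 -255.4] [ 15.4 155.9] rect [ 720.9 -246.1] [ 16.4 176.5] 13.8
[342  67  99 148] h 59.3 toprect [ 570.6 -245.9] [12.3 12.6] rect [ 568.1 -269.9] [108.2  58.3] 80.2
[475  81  77  91] h 7.2 toprect [ 659.2 -254.1] [70.3 63.2] rect [ 659.2 -254.1] [70.3 63.2] 73.0
[179 106  24 139] h 9.6 toprect [ 402.9 -299.3] [ 11.2 116.6] rect [ 402.9 -299.3] [ 11.4 116.6] 4.2
[509 293  51  45] h 32.7 toprect [ 709.1 -416.8] [14.7 38. ] rect [ 708.7 -414.4] [18.2 41.4] 51.4
[311 325  43  11] h 8.5 toprect [ 524.2 -440.6] [40.   7.6] rect [ 524.2 -440.6] [40.   7.6] 6.8
[552 389  80  51] h 69.2 toprect [ 739.8 -496.5] [47.9  9.9] rect [ 767.2 -509.3] [101.8  29.3] 0.6
```

View pics/w10.png

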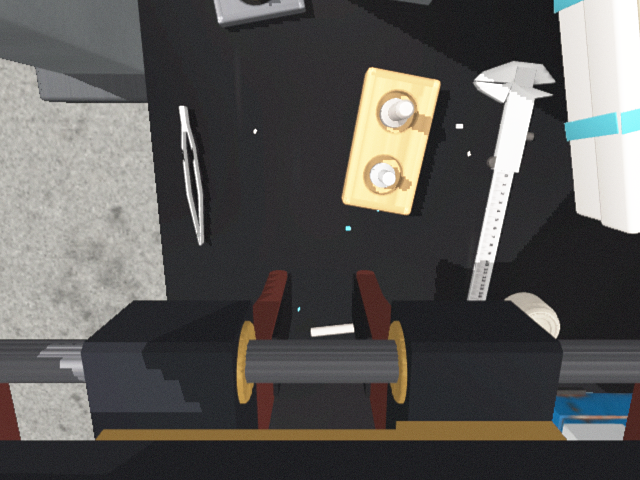

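```bash
python3 -c "
from h import *
a=grab('scene','s11.png')['pixels'][130:330,170:400,::-1];b=grab('top','t11.png')['pixels'][170:310,195:356,::-1]
cv2.imwrite('pics/f.png',np.hstack([cv2.resize(a,(400,348)),cv2.resize(b,(400,348))]))"
```

```text
(no output)
```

View pics/f.png

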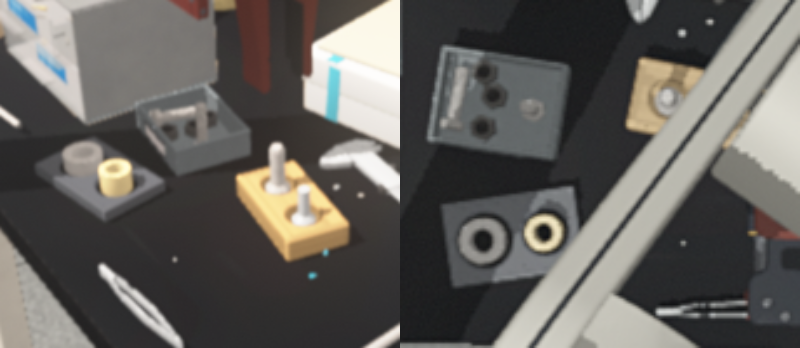

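The pictures show every part in place: the bolt is standing in the empty part of the bin, the bush and collar are centred in their recesses, and both punches are upright in their bores.

```bash
python3 -c "
from h import *
print(ticket.close_job())"
```

```text
the job is handed in; nothing more can be done
None
```

All five parts are back where they belong, and I handed the job in at about 28 s of the 99 s allowed. Handing in reports no verdict, so the result below rests on my own checks.

- **Collar and bush:** from the wrist camera, both centres came out within about 0.5 mm of their recess centres. Their tops read 22.9 mm and 28.8 mm high; 23 mm and 29 mm would be right.
- **Punches:** the tall one is in the +y bore, about 1 mm off centre, and the short one in the −y bore, also within 1 mm. The short punch's top read about 48 mm, as it should. The tall punch's top read 59–60 mm against 62 mm expected, probably because its domed end reads low. It stands upright in the bore in every picture.
- **Bolt:** it is standing in the empty part of the bin, seen in both the scene and top views. I did not measure its exact position.

The top and wrist cameras disagreed by about 1 mm in x and 2–3 mm in y. I used the wrist camera for both picking up and placing, so most of that error cancels.

The highest force I saw at the end of any move was about 11 N, as the bush was set down. At hand-in the gripper was empty and clear of everything, at about 185 mm height.

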